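# Pack paint jars in the latched transit chest

### The arm

A 6-joint arm with a two-finger parallel gripper is mounted at the origin on the work surface. World frame = base frame: x ahead of the robot, y to its left, z up, the work surface at z = 0. Lengths are in m, angles in degrees, forces in N, time in s.
With the tool pointing down it reaches from about 0.325 to 0.85 m from the base axis. Payload 15.5 kg.
Tool frame: the origin (TCP) lies midway between the tips of the shut fingers; the grasp point (between the pads) lies 19 mm behind it; y points along the fingers, x is the direction in which the jaws open and shut, and the axes are right-handed (so a half turn about y gives the same grasp; the last joint's range is limited). The gripper opens to 91 mm and grips with 3 to 60 N. Pads are 32 mm wide; open, the fingers measure 118 mm over their backs; the gripper's body (76 mm by 178 mm) begins 60 mm behind the grasp point.
Start: joints at [59.101, 28.281, 77.091, -0, 74.628, -5.472], TCP at [0.268, 0.564, 0.214] pointing down, gripper open.
Joint ranges: [-166.48, 166.48], [-47.26, 123.95], [12.59, 153.08], [-70.14, 250.14], [6.76, 159.57], [-176.63, 176.63]. Speed limits (degrees/s): [108.29, 108.29, 147.25, 172.46, 172.46, 172.46].

### API

Orientations are given as a 3x3 rotation matrix whose columns are the frame's x, y, z axes.
In Python, from bench import ctrl gives the robot as it stands. The module is installed in compiled form; this text tells all that it offers. Calls block until the motion is done:
- ctrl.goto(position, orientation): joint-space move of the TCP to a pose.
- ctrl.move_l(position, vel=0.15, ori=None, contact_N=None): straight line of the TCP; ori=None keeps the orientation; vel is the mean speed in m/s. With contact_N (N) it stops when the force on the tool has changed by that much, and returns True; else False.
- ctrl.movej(angles): joint-space move.
- ctrl.command_gripper(opening): opening from 0.0 (shut) to 1.0 (fully open); the grip force is fixed at half the most; returns when the fingers have stopped.
- ctrl.sleep(seconds).
- ctrl.ik(position, orientation): joint angles nearest the present ones, or None.
- ctrl.read_camera(name): name is "side" or "top" or "wrist"; returns the picture (400x640x3 uint8, blue, green, red); there is no depth.
- ctrl.camera_params(name): a dict with "fx", "fy", "cx", "cy" (pixels), "pose" (4x4, takes a point from camera to world coordinates); the wrist camera has in their place "T_tool_cam" (4x4, takes a point from camera to tool coordinates, whose origin is the TCP and whose axes are the tool frame's). Camera axes: x right, y up, looking along -z (the intrinsics and any distortion apply to the point x, -y, -z); pixel columns grow to the right and rows downward; lengths in m; the calibration is good to about 2 mm. A picture is of the moment at which its call begins: read the wrist's pose just before it. camera_params takes no time and is no camera call.
A pose or a line that the arm cannot do raises ctrl.MotionError and nothing moves.
- ctrl.sign_off(): hands the job in, once; it reports no verdict.
Readings, each from a call of its own:
- ctrl.current_t(): time.
- ctrl.current_q(): joint angles.
- ctrl.current_dq(): joint speeds.
- ctrl.current_effort(): joint torques, N m.
- ctrl.current_tool_pos(): TCP position.
- ctrl.current_eef_rot(): TCP orientation.
- ctrl.current_contact_force(): force on the tool from outside, world axes, zero at the start.
- ctrl.current_wrist_torque(): the same for the moment, N m.
- ctrl.current_grip_width(): opening from 0.0 (shut) to 1.0 (fully open).
Only numpy, scipy, OpenCV 4.12 (cv2) and the standard library are available. Lean on these libraries where they do the work, as an engineer would, in place of code of your own. Each camera call takes 0.05 s, during which the arm holds its last target. There are 200 camera calls.

### The job

Pack the chest on the paint bench: lift the paddle on its lid to free the latch and swing the lid right up, then stand every one of the squat screw-cap jars upright on the chest's floor. When all the jars are in, lower the plywood retaining board over the two pins until it rests flush on their shoulders, then swing the lid shut and press it until the latch snaps home. Leave the other things on the bench where they are.

Things in the scene. Friction and masses are not known exactly. Their poses are not given: they have to be found in the camera images.
- chest: Grey steel chest fixed to the bench, 220 (x) x 340 (y) mm, walls 6 mm thick, rim at z = 66 mm, 117 mm high with its lid shut. Origin: centre of its underside; +x to the hinge side, z up. Inner floor at z = 6 mm. Two steel pins stand inside on the line x = -10 mm. The latch's catch is a lip 50 mm wide inside the middle of the -x wall, at z = 59 to 64 mm, reaching 24 mm inward.
- pin_left (a point): Top centre of the chest's pin at chest y = +135 mm, z = 76 mm. The pin is 12 mm in diameter with a tapered top; below z = 50 mm it widens to a shoulder 24 mm in diameter. Fixed to the chest.
- pin_right (a point): Top centre of the like pin at chest y = -135 mm.
- chest_floor (a point): Point on the chest's inner floor midway between the two pins (chest x = -10, y = 0, z = 6 mm); axes as the chest.
- lid (a joint): Lid angle about its hinge, rad: 0 shut, 1.75 fully open (a little past upright), its -x edge rising. The lid is a shell 220 x 340 mm, 50 mm deep, 0.4 kg, walls 5 mm; a stiff hinge (0.5 N m friction) lets it stay where it is left. It cannot rise while the pawl is engaged (about 0.02 rad of play).
- lid_hinge (a point): Middle of the lid's hinge line, at chest x = +110, z = 67 mm; the hinge runs along the chest's y. Beware: the pawl, in the middle of the lid 190 mm from the hinge, sticks out 26 mm below the lid's rim, so towards the robot when the lid stands open.
- lid_lip (a point): Centre of the steel pull lip on the lid's free edge: 10 mm thick, 90 mm wide, sticking out 28 mm from the lid's front wall, pointing to -x with the lid shut (234 mm to -x of the hinge, 9 mm above it) and up with the lid upright. Turns with the lid; its z is the lid's normal, and the outside of the lid's flat top is 41 mm further along it.
- paddle (a joint): Angle of the paddle about its pivot on the lid, rad: 0 down (pawl engaged), 0.6 fully lifted; a spring returns it to 0 (2 to 5 N at the bar). The hidden pawl is clear of the catch above about 0.2. It is bevelled below: pressing the lid shut (some 5 to 15 N at its free edge) makes it snap under the catch by itself. Latched: lid and paddle both near 0.
- paddle_bar (a point): Middle of the paddle's round grip bar, 13 mm in diameter, along the chest's y, 68 mm free between two side arms. With all shut it is 28 mm above the lid's top, 148 mm to -x of the hinge. The paddle pivots 58 mm further to -x, 10 mm above the lid; a window 39 mm deep is clear between bar and root. Lifting the bar turns the paddle; lifting on raises the lid with it.
- board_rib (a point): Centre of the hand rib of the retaining board. Board: plywood, 90 x 300 mm, 8 mm thick, about 0.3 kg, lying flat; rib 22 mm (x) x 80 mm (y) x 34 mm high on its top, in the middle. This point is 25 mm above the board's underside; y along the board and rib, z up.
- board_hole1 (a point): Centre of the board's 17 mm through hole at its +y end, on the underside, 135 mm from the middle.
- board_hole2 (a point): Centre of the board's 17 mm through hole at its -y end, on the underside, 135 mm from the middle.
- jar1_mid (a point): Centre, half-way up, of a squat glass jar with a white screw cap: 50 mm diameter, 38 mm high, about 0.16 kg, standing upright; z up. Two to four such jars are there; absent ones are None.
- jar2_mid (a point): Centre, half-way up, of a squat glass jar with a white screw cap: 50 mm diameter, 38 mm high, about 0.16 kg, standing upright; z up. Two to four such jars are there; absent ones are None.
- jar3_mid (a point): Centre, half-way up, of a squat glass jar with a white screw cap: 50 mm diameter, 38 mm high, about 0.16 kg, standing upright; z up. Two to four such jars are there; absent ones are None.
- jar4_mid (a point): Centre, half-way up, of a squat glass jar with a white screw cap: 50 mm diameter, 38 mm high, about 0.16 kg, standing upright; z up. Two to four such jars are there; absent ones are None.
- tin_cup: Bystander, not part of the job: plain open metal cup, 52 mm diameter at the rim, 75 mm high, among the jars. Origin at its underside below the centre.
- bottle_b: Bystander, not part of the job: tall black bottle, 70 mm diameter, 190 mm high. Origin at its underside below the centre.
- brush: Bystander, not part of the job: paint brush, 200 mm long, lying flat. Origin at its underside.
Not all that is in view belongs to the job. Leave any blue look-alike of the part that bears jar3_mid alone. Leave any red look-alike of the part that bears jar1_mid alone.

How it is judged (in metres and radians):
On the way, in this order (a step that is already met when the one before it is completed fails the run):
1. the paddle is lifted (value of joint paddle above 0.25 rad), for 0.1 s.
2. the lid is swung right up (value of joint lid above 1.3 rad), for 0.2 s.
3. every jar stands upright on the chest's floor (x of jar1_mid in the frame of chest between -0.105 and 0.105 m and y of jar1_mid in the frame of chest between -0.165 and 0.165 m and z of jar1_mid in the frame of chest between 0.019 and 0.031 m and angle between each of jar1_mid, jar2_mid, jar3_mid, jar4_mid's own z axis and vertical below 0.12 rad and x of jar2_mid in the frame of chest between -0.105 and 0.105 m and y of jar2_mid in the frame of chest between -0.165 and 0.165 m and z of jar2_mid in the frame of chest between 0.019 and 0.031 m and x of jar3_mid in the frame of chest between -0.105 and 0.105 m and y of jar3_mid in the frame of chest between -0.165 and 0.165 m and z of jar3_mid in the frame of chest between 0.019 and 0.031 m and x of jar4_mid in the frame of chest between -0.105 and 0.105 m and y of jar4_mid in the frame of chest between -0.165 and 0.165 m and z of jar4_mid in the frame of chest between 0.019 and 0.031 m and value of joint lid above 1 rad), for 0.2 s.
4. the board is over both pins, flush on their shoulders, the jars under it (x of jar1_mid in the frame of chest between -0.105 and 0.105 m and y of jar1_mid in the frame of chest between -0.165 and 0.165 m and z of jar1_mid in the frame of chest between 0.019 and 0.031 m and angle between each of jar1_mid, jar2_mid, jar3_mid, jar4_mid's own z axis and vertical below 0.12 rad and x of jar2_mid in the frame of chest between -0.105 and 0.105 m and y of jar2_mid in the frame of chest between -0.165 and 0.165 m and z of jar2_mid in the frame of chest between 0.019 and 0.031 m and x of jar3_mid in the frame of chest between -0.105 and 0.105 m and y of jar3_mid in the frame of chest between -0.165 and 0.165 m and z of jar3_mid in the frame of chest between 0.019 and 0.031 m and x of jar4_mid in the frame of chest between -0.105 and 0.105 m and y of jar4_mid in the frame of chest between -0.165 and 0.165 m and z of jar4_mid in the frame of chest between 0.019 and 0.031 m and z of board_rib in the frame of chest between 0.071 and 0.0785 m and x of board_rib in the frame of chest between -0.016 and -0.004 m and y of board_rib in the frame of chest between -0.006 and 0.006 m and angle between the y axis of board_rib and the y axis of chest, either way round below 0.06 rad and angle between board_rib's own z axis and vertical below 0.03 rad), for 0.2 s.
5. the lid is shut and latched (value of joint lid below 0.03 rad and value of joint paddle below 0.08 rad), for 0.2 s.
At the end, for the whole second after the job is handed in: Every jar stands upright (within 0.12 rad) on the chest's floor; the board is level (within 0.03 rad) and flush on the pin shoulders (within about 3.5 mm), both pins through its holes; the lid is shut (under 0.03 rad) and the paddle is down (under 0.08 rad), so that the pawl is engaged (all of step 4 and all of step 5); the robot touches nothing.
It fails at once if one of the other things on the bench (metal cup, black bottle, brush) is pushed more than 50 mm from its place (distance of any of tin_cup, bottle_b, brush from where it was at the start of the episode above 0.05 m).
Of jar1, jar2, jar3, jar4 only 2 to 4 are there at a start; the rules pass over those that are not, and their reading is None.
At some moment in a run one of jar1, jar2, jar3, jar4, board may be knocked a few centimetres aside while the robot is not near it.
It also fails if it takes over 210 s, if anything falls off the work surface, if the arm or the gripper's body presses on something with over 40 N, if the wrist force passes 120 N, or if a joint passes its speed limit or range.

## Working session

There is one attempt and no reset: what is moved stays moved. The work goes in short steps, each a Python script; the robot and the scene stay as the last script left them, time stands still between calls to the robot, and variables do not carry over. Pictures are saved under pics/ and viewed, on a budget of 14 in all, crops included, one or two more only if the job needs it, and the job is handed in when it is done.

```bash
mkdir -p pics; python3 - <<'E'
from bench import ctrl
import cv2,numpy as np
np.set_printoptions(precision=4,suppress=True)
for n in ("side","top","wrist"):
    cv2.imwrite(f"pics/{n}0.png",ctrl.read_camera(n)); print(n,ctrl.camera_params(n))
print(ctrl.current_t(),ctrl.current_tool_pos(),ctrl.current_eef_rot())
E
```

```text
side {'fx': 421.15816267448423, 'fy': 421.15816267448423, 'cx': 316.30587323686086, 'cy': 202.5995534812943, 'pose': array([[ 0.9982,  0.0273, -0.0529,  0.4408],
       [-0.0567,  0.709 , -0.7029, -0.6669],
       [ 0.0183,  0.7047,  0.7093,  0.862 ],
       [ 0.    ,  0.    ,  0.    ,  1.    ]])}
top {'fx': 516.0799760449722, 'fy': 516.0799760449722, 'cx': 316.56987513330216, 'cy': 205.36648911777567, 'pose': array([[ 0.0107,  0.9941, -0.1075,  0.3364],
       [-0.9999,  0.0104, -0.0032,  0.0934],
       [-0.002 ,  0.1075,  0.9942,  1.7868],
       [ 0.    ,  0.    ,  0.    ,  1.    ]])}
wrist {'fx': 306.5897765035724, 'fy': 306.5897765035724, 'cx': 317.5176482863892, 'cy': 199.47293302690284, 'T_tool_cam': array([[ 1.    ,  0.0002, -0.0005, -0.0004],
       [-0.0005,  0.2433, -0.9699, -0.1716],
       [-0.0001,  0.9699,  0.2433,  0.0691],
       [ 0.    ,  0.    ,  0.    ,  1.    ]])}
0.15 [0.2682 0.5642 0.2135] [[ 0.4294 -0.0005 -0.9031]
 [ 0.9031 -0.0008  0.4294]
 [-0.0009 -1.      0.0001]]
```

View pics/top0.png

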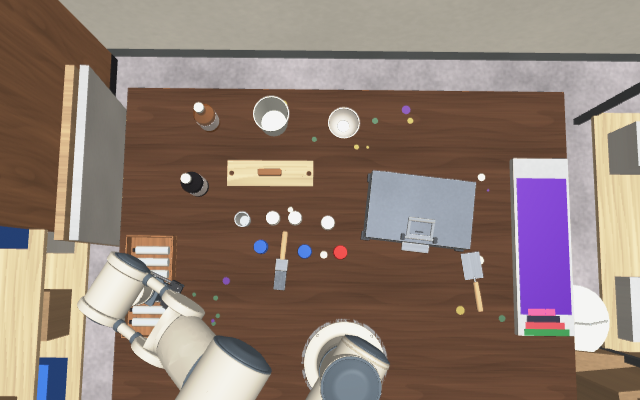

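View pics/side0.png

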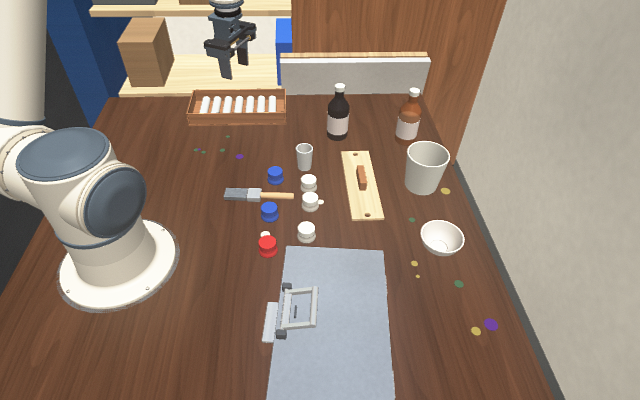

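Top view: the white-capped jars are at about (272,217), (295,217) and (328,222). Possible mix-ups are the blue jars (260,246) and (305,251), the red jar (340,252), the tin cup (242,219) and the small white dots (290,210) and (323,254). I choose the three white caps. The board is at (270,173) and the chest at (420,209) with its paddle towards the robot. I'll check this in one crop.

```bash
cat > h.py <<'E'
from bench import ctrl
import cv2,numpy as np
from scipy.spatial.transform import Rotation as R
np.set_printoptions(precision=4,suppress=True)
def cam(n):
    p=ctrl.camera_params(n)
    if n!="wrist": return p,p["pose"]
    T=np.eye(4);T[:3,:3]=ctrl.current_eef_rot();T[:3,3]=ctrl.current_tool_pos()
    return p,T@p["T_tool_cam"]
def ray(C,uv,z):
    p,T=C;d=T[:3,:3]@np.array([(uv[0]-p["cx"])/p["fx"],-(uv[1]-p["cy"])/p["fy"],-1])
    return T[:3,3]+d*(z-T[2,3])/d[2]
def proj(C,P):
    p,T=C;q=T[:3,:3].T@(np.asarray(P)-T[:3,3])
    return np.array([p["cx"]+p["fx"]*q[0]/-q[2],p["cy"]-p["fy"]*q[1]/-q[2]])
def blobs(mask,amin,amax):
    c,_=cv2.findContours(mask.astype(np.uint8),cv2.RETR_EXTERNAL,cv2.CHAIN_APPROX_NONE)
    return [k for k in c if amin<cv2.contourArea(k)<amax]
def cen(k):
    m=cv2.moments(k);return np.array([m["m10"],m["m01"]])/m["m00"]
def caps(img):  # white screw caps
    hsv=cv2.cvtColor(img,cv2.COLOR_BGR2HSV)
    return blobs((hsv[...,1]<40)&(hsv[...,2]>190),60,4000)
def down(jaw_yaw): # tool down, tool x at yaw
    x=np.array([np.cos(jaw_yaw),np.sin(jaw_yaw),0]);y=np.array([0,0,-1.])
    return np.stack([x,y,np.cross(x,y)],1)
E
python3 - <<'E'
from h import *
top=cv2.imread("pics/top0.png");C=cam("top")
for k in caps(top):
    c=cen(k)
    if 225<c[0]<500 and 160<c[1]<270: print("white",c,cv2.contourArea(k),ray(C,c,.038))
hsv=cv2.cvtColor(top,cv2.COLOR_BGR2HSV)
m=((hsv[...,0]>95)&(hsv[...,0]<125)&(hsv[...,1]>15)&(hsv[...,1]<90)&(hsv[...,2]>90)).astype(np.uint8)
m[:,:355]=0;m[:,490:]=0;m[:160]=0;m[260:]=0
m=cv2.morphologyEx(m,cv2.MORPH_OPEN,np.ones((9,9)))
k=max(blobs(m,500,1e5),key=cv2.contourArea);r=cv2.minAreaRect(k);b=cv2.boxPoints(r)
print("lid",cv2.contourArea(k),b)
w=np.array([ray(C,q,.117) for q in b]);print(w,w.mean(0),[np.linalg.norm(w[i]-w[i-1]) for i in range(4)])
m2=((hsv[...,0]>12)&(hsv[...,0]<30)&(hsv[...,2]>190)&(hsv[...,1]>30)).astype(np.uint8);m2[:,:215]=0;m2[:,325:]=0;m2[:150]=0;m2[200:]=0
k2=max(blobs(m2,300,1e5),key=cv2.contourArea);b2=cv2.boxPoints(cv2.minAreaRect(k2))
w2=np.array([ray(C,q,.008) for q in b2]);print("board",w2,w2.mean(0),[np.linalg.norm(w2[i]-w2[i-1]) for i in range(4)])
a=cv2.resize(top[155:265,220:500],None,fx=2.85,fy=2.85,interpolation=cv2.INTER_CUBIC)
for q in b: cv2.circle(a,tuple(int(v) for v in (q-[220,155])*2.85),3,(0,0,255),-1)
s=cv2.resize(cv2.imread("pics/side0.png")[140:260,200:400],None,fx=2.2,fy=2.2)
s=cv2.copyMakeBorder(s,0,0,0,a.shape[1]-s.shape[1],0)
cv2.imwrite("pics/c1.png",np.vstack([a,s]))
E
```

```text
white [281.0538 264.3021] 96.0 [0.3247 0.2164 0.038 ]
white [471.8894 265.0284] 440.0 [ 0.3291 -0.4257  0.038 ]
white [414.7996 246.9796] 155.5 [ 0.3876 -0.2343  0.038 ]
white [418.66   233.9217] 100.0 [ 0.4319 -0.2478  0.038 ]
white [327.2602 222.0745] 118.5 [0.4688 0.0621 0.038 ]
white [244.0519 220.1531] 67.5 [0.4724 0.3449 0.038 ]
white [272.0805 217.1992] 118.0 [0.4835 0.2498 0.038 ]
white [293.6617 216.1464] 135.5 [0.4878 0.1765 0.038 ]
lid 5981.0 [[364.8054 236.1536]
 [372.5938 169.9522]
 [476.9146 182.2253]
 [469.1262 248.4266]]
[[ 0.4185 -0.0583  0.117 ]
 [ 0.6356 -0.0837  0.117 ]
 [ 0.5985 -0.4245  0.117 ]
 [ 0.3825 -0.3945  0.117 ]] [ 0.5088 -0.2402  0.117 ] [np.float64(0.33812879633926335), np.float64(0.21863433566416202), np.float64(0.3428228989685679), np.float64(0.2180757688893793)]
board [[0.6852 0.4144 0.008 ]
 [0.6883 0.1168 0.008 ]
 [0.5999 0.1157 0.008 ]
 [0.5968 0.4118 0.008 ]] [0.6426 0.2647 0.008 ] [np.float64(0.08843782704528669), np.float64(0.297622499971256), np.float64(0.08839202682070006), np.float64(0.29605611686590144)]
```

View pics/c1.png

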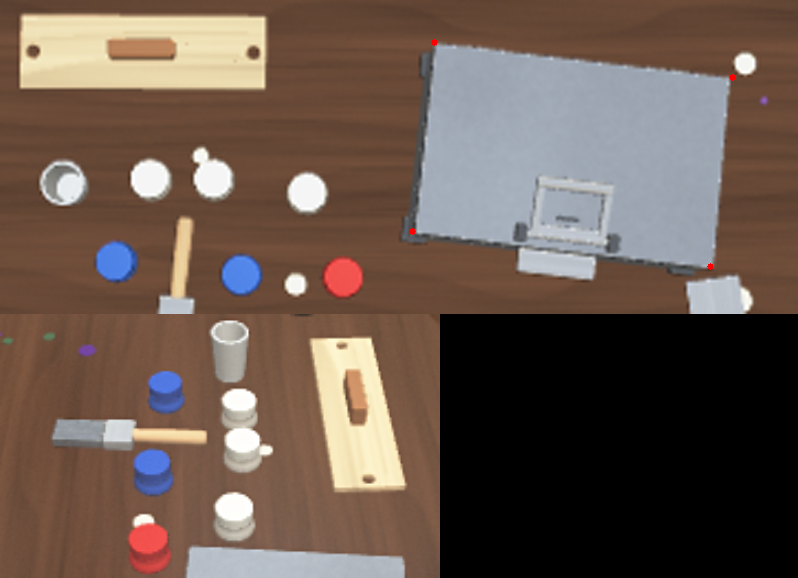

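The crop confirms three white screw-cap jars, with blue ×2, red and the cup as look-alikes. The small white dot by the middle jar is a flat paint drop. The lid corners fit well. Next is a refining look from the wrist above the chest.

```bash
python3 - <<'E'
from h import *
yaw=np.radians(-6.4)
o=down(yaw+np.pi/2)
ctrl.goto([0.45,-0.235,0.42],o)
C=cam("wrist");im=ctrl.read_camera("wrist");cv2.imwrite("pics/w1.png",im)
hsv=cv2.cvtColor(im,cv2.COLOR_BGR2HSV)
g=((hsv[...,0]>95)&(hsv[...,0]<125)&(hsv[...,1]>15)&(hsv[...,1]<90)&(hsv[...,2]>90)).astype(np.uint8)
g=cv2.morphologyEx(g,cv2.MORPH_OPEN,np.ones((15,15)))
k=max(blobs(g,2000,3e5),key=cv2.contourArea);b=cv2.boxPoints(cv2.minAreaRect(k))
ap=cv2.approxPolyDP(cv2.convexHull(k),12,True)[:,0]
w=np.array([ray(C,q,.117) for q in ap.astype(float)]);print(ap,w,w.mean(0),[np.linalg.norm(w[i]-w[i-1]) for i in range(len(w))])
cc=np.array([.509,-.240,.117]);c,s=np.cos(yaw),np.sin(yaw);M=np.array([[c,-s,0],[s,c,0],[0,0,1]])
for a,bb in((-1,-1),(-1,1),(1,1),(1,-1)): cv2.circle(im,tuple(proj(C,cc+M@[.11*a,.17*bb,0]).astype(int)),3,(0,0,255),-1)
for yy in(-.04,.04): cv2.circle(im,tuple(proj(C,cc+M@[.11-.148,yy,.028]).astype(int)),3,(0,255,0),-1)
for q in ap: cv2.circle(im,tuple(int(v) for v in q),2,(255,0,255),-1)
cv2.imwrite("pics/w1a.png",im)
print(ctrl.current_t(),ctrl.current_contact_force())
E
```

```text
[[427 136]
 [421 227]
 [394 251]
 [242 251]
 [213 214]
 [208 136]] [[ 0.4196 -0.0638  0.117 ]
 [ 0.5646 -0.0771  0.117 ]
 [ 0.6019 -0.123   0.117 ]
 [ 0.5738 -0.3747  0.117 ]
 [ 0.5051 -0.4102  0.117 ]
 [ 0.3827 -0.3939  0.117 ]] [ 0.508  -0.2404  0.117 ] [np.float64(0.33215943317295493), np.float64(0.1456480071179294), np.float64(0.05918370969882224), np.float64(0.25319011005247555), np.float64(0.07732699748545346), np.float64(0.1234289277273326)]
3.1667 [0.6712 0.2305 0.4488]
```

View pics/w1a.png

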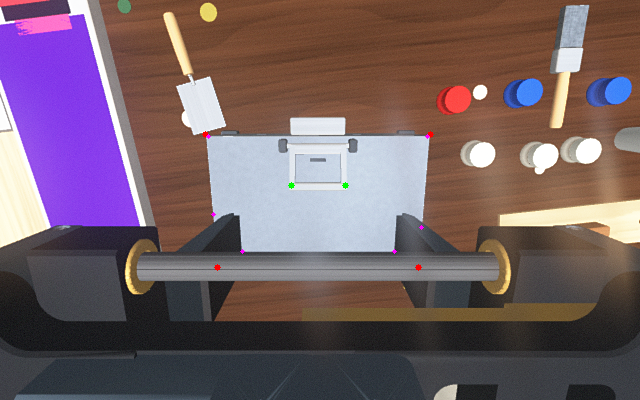

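Wrist view: the predicted front corners (207,135)/(430,135) and the bar ends (291,185)/(345,185) land on the real ones, so the chest is at about (0.5095, -0.2405), yaw -6.4°. Next I check reachability, then lift the paddle.

```bash
cat >> h.py <<'E'
YAW=np.radians(-6.4); CH=np.array([.5095,-.2405,0.]); M=R.from_euler('z',YAW).as_matrix()
W=lambda p: CH+M@np.asarray(p,float)     # chest -> world
def lidrot(x,z,t): return np.array([.11+x*np.cos(t)+z*np.sin(t),.067-x*np.sin(t)+z*np.cos(t)])
def bar(t,f):   # bar centre in chest frame for lid t, paddle f
    a=np.arctan2(.018,.058)+f;l=np.hypot(.018,.058)
    q=lidrot(-.206+l*np.cos(a),.060+l*np.sin(a),t);return np.array([q[0],0,q[1]])
def lip(t,r=.222,sg=1,y=0,n=.009): # TCP and orientation, fingers along lid plane pointing to hinge, tip at radius r
    q=lidrot(-r,n,t)
    Y=np.array([np.cos(t),0,-np.sin(t)]);X=sg*np.array([np.sin(t),0,np.cos(t)])
    return W([q[0],y,q[1]]),M@np.stack([X,Y,np.cross(X,Y)],1)
E
python3 - <<'E'
from h import *
for sg in(1,-1):
    o=down(YAW if sg>0 else YAW+np.pi)
    print(sg,"bar",[ctrl.ik(W(bar(t,f)-[0,0,.016]),o) is not None for t,f in((0,0),(0,.6),(.4,.6),(.5,.6))],ctrl.ik(W(bar(0,0)+[0,0,.1]),o))
    for t in(.3,.4,.5,.7,.9,1.2,1.5,1.7):
        print(t,ctrl.ik(*lip(t,sg=sg)))
E
```

```text
1 bar [True, True, True, True] [-33.0898  18.6285  88.2572  -0.      73.1142 -26.6898]
0.3 None
0.4 [-79.5815  59.2964 152.9411 116.164   79.2089 148.6808]
0.5 [-73.1538  38.2722 145.9297 115.2657  63.0792 175.6698]
0.7 [ -59.8259   15.735   131.4457   93.1532   37.964  -134.9635]
0.9 [-48.2269   9.5923 116.6419  49.1823  33.2134 -79.1194]
1.2 [-35.888   14.1049  93.6557  12.7012  54.2186 -35.2992]
1.5 [-28.3534  26.1286  68.9635   1.5336  81.1479 -22.1396]
1.7 [-25.0533  36.6976  50.5642  -2.3964  99.7477 -18.9144]
-1 bar [True, True, True, True] [-33.0898  18.6285  88.2572  -0.      73.1142 153.3102]
0.3 None
0.4 [-79.5815  59.2964 152.9411 116.164   79.2089 -31.3192]
0.5 [-73.1538  38.2722 145.9297 115.2657  63.0792  -4.3302]
0.7 [-59.8259  15.735  131.4457  93.1532  37.964   45.0365]
0.9 [-48.2269   9.5923 116.6419  49.1823  33.2134 100.8806]
1.2 [-35.888   14.1049  93.6557  12.7012  54.2186 144.7008]
1.5 [-28.3534  26.1286  68.9635   1.5336  81.1479 157.8604]
1.7 [-25.0533  36.6976  50.5642  -2.3964  99.7477 161.0856]
```

```bash
python3 - <<'E'
from h import *
o=down(YAW)
off=np.array([0,0,.016])
ctrl.command_gripper(.35)
ctrl.goto(W(bar(0,0)+[0,0,.09]),o)
hit=ctrl.move_l(W(bar(0,0)-off),vel=.08,contact_N=8);print("hit",hit,ctrl.current_tool_pos())
if not hit:
    ctrl.command_gripper(0);print("grip",ctrl.current_grip_width()*91)
    for f in(.15,.3,.45,.58): ctrl.move_l(W(bar(0,f)-off),vel=.05)
    ctrl.sleep(.2);print(ctrl.current_contact_force())
    for t in(.1,.2,.3,.4,.5,.6):
        ctrl.move_l(W(bar(t,.58)-off),vel=.08)
    print(ctrl.current_contact_force(),ctrl.current_grip_width()*91)
    cv2.imwrite("pics/s2.png",ctrl.read_camera("side"))
print(ctrl.current_t())
E
```

```text
hit False [ 0.472  -0.2364  0.1294]
grip 12.115565614809078
[14.5854  4.7179  7.0218]
[-1.495  -0.2108 -0.863 ] 12.147371584917554
11.5167
```

View pics/s2.png

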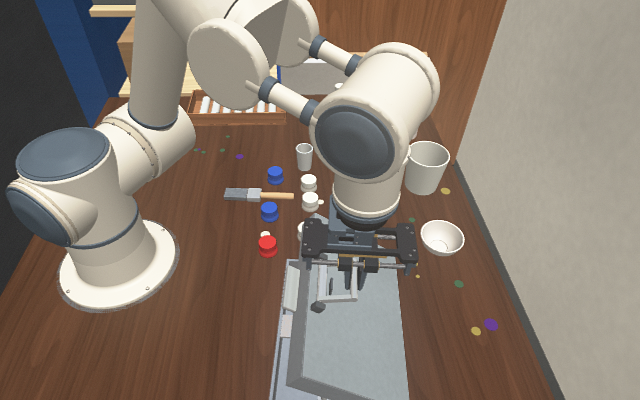

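The lid is raised (front edge near (292,340)) and the gripper still holds the bar at (350,262). I release it and push the rim up from underneath.

```bash
cat >> h.py <<'E'
def under(t,a,gap=0.,y=.075): # finger below lid rim, TCP 35 mm past the rim edge
    q=lidrot(-.22,0,t);d=np.array([np.cos(a),-np.sin(a)]);n=np.array([np.sin(a),np.cos(a)])
    q=q+.035*d-n*(.016+gap)
    Y=np.array([d[0],0,d[1]]);X=np.array([0,1.,0])
    return W([q[0],y,q[1]]),M@np.stack([X,Y,np.cross(X,Y)],1)
E
python3 - <<'E'
from h import *
al=lambda t:max(1.15,min(t,1.6))
ok=[ctrl.ik(*under(t,al(t),g)) is not None for t,g in((.55,.05),(.5,.04),(.6,0),(.8,0),(1,0),(1.3,0),(1.66,0))];print(ok)
ctrl.command_gripper(.35)
p=ctrl.current_tool_pos();ctrl.move_l(p+[0,0,.09],vel=.15)
p,o=under(.55,1.15,.06)
print(ctrl.ik(p+[-.0,0,.0],o))
ctrl.command_gripper(0)
try:
    ctrl.goto(W([-.16,.075,.36]),o)
    ctrl.goto(p,o)
except ctrl.MotionError as e: print(e)
print(p,ctrl.current_tool_pos(),ctrl.current_t(),ctrl.current_contact_force())
cv2.imwrite("pics/s3.png",ctrl.read_camera("side"))
E
```

```text
[True, True, True, True, True, True, True]
[ -41.4692   16.3215  131.6703   49.5219   17.9721 -170.7521]
[ 0.3861 -0.1512  0.119 ] [ 0.387  -0.1516  0.1196] 16.0917 [-0.0972 -0.7738 -0.3926]
```

View pics/s3.png

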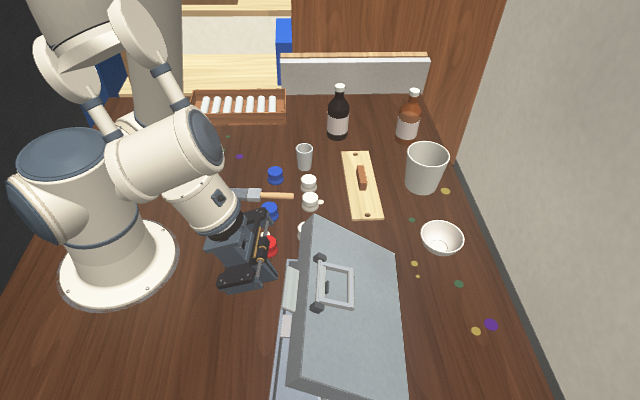

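The lid stays open by itself at about 0.55 rad, and the finger is in front of its rim near (270,285). I push it up along the arc.

```bash
python3 - <<'E'
from h import *
al=lambda t:max(1.15,min(t,1.6))
for t in np.arange(.5,1.69,.08):
    p,o=under(t,al(t))
    try: ctrl.move_l(p,vel=.08,ori=o)
    except ctrl.MotionError as e: print(t,e);break
    f=ctrl.current_contact_force()
    if np.linalg.norm(f)>25: print("force",t,f);break
print(t,ctrl.current_tool_pos(),p,ctrl.current_contact_force(),ctrl.current_t())
ctrl.move_l(ctrl.current_tool_pos()+M@[-.06,0,.03],vel=.1)
ctrl.goto(W([-.2,.15,.40]),down(YAW+np.pi/2))
C=cam("wrist");cv2.imwrite("pics/s4.png",ctrl.read_camera("side"))
E
```

```text
1.6199999999999994 [ 0.6205 -0.1775  0.2518] [ 0.621  -0.1775  0.2522] [-0.4677 -0.3139 -0.0197] 21.8833
```

View pics/s4.png

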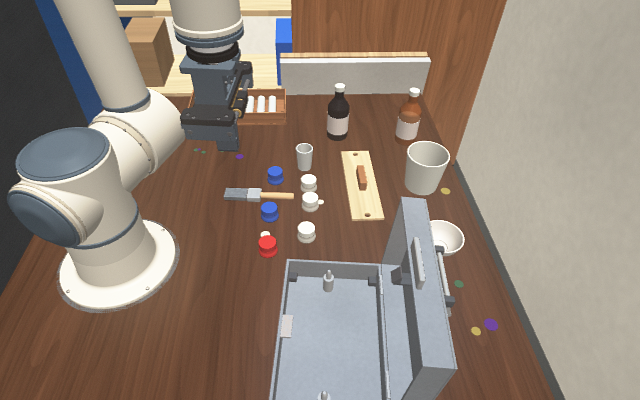

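The lid is now upright with the chest open; pins show at (329,278) and (323,397). I measure the jars again, pick the first one and place it.

```bash
cat >> h.py <<'E'
def jars():
    C=cam("top");out=[]
    for k in caps(ctrl.read_camera("top")):
        c=cen(k)
        if 260<c[0]<345 and 195<c[1]<245 and cv2.contourArea(k)>80:
            m=np.zeros((400,640),np.uint8);cv2.drawContours(m,[k],-1,1,-1)
            m=cv2.morphologyEx(cv2.resize(m,None,fx=4,fy=4,interpolation=0),cv2.MORPH_OPEN,cv2.getStructuringElement(2,(29,29)))
            b=blobs(m,300,1e5); 
            if b: out.append(ray(C,(cen(max(b,key=cv2.contourArea))-1.5)/4,.038))
    return out
def pick(j,yaw):
    o=down(yaw);ctrl.command_gripper(.72)
    ctrl.goto([j[0],j[1],.12],o)
    h=ctrl.move_l([j[0],j[1],.006],vel=.12,contact_N=8)
    if h: print("touch",ctrl.current_tool_pos())
    ctrl.command_gripper(0);w=ctrl.current_grip_width()*91
    ctrl.move_l([j[0],j[1],.2],vel=.2);print("width",w,ctrl.current_grip_width()*91)
    return abs(w-50)<4
def place(x,y):
    o=down(YAW+np.pi/2)
    ctrl.goto(W([x,y,.2]),o)
    ctrl.move_l(W([x,y,.03]),vel=.15)
    h=ctrl.move_l(W([x,y,.011]),vel=.03,contact_N=5)
    print("placed",h,ctrl.current_tool_pos()[2])
    ctrl.command_gripper(.62);ctrl.move_l(W([x,y,.2]),vel=.2)
E
python3 - <<'E'
from h import *
J=jars();print(J)
S=cam("side")
for y in(.135,-.135): print("pin side proj",proj(S,W([-.01,y,.076])))
j=min(J,key=lambda j:j[1])
if pick(j,0): place(.015,-.072)
C=cam("top");cv2.imwrite("pics/t5.png",ctrl.read_camera("top"));print(ctrl.current_t())
E
```

```text
[array([0.4688, 0.0618, 0.038 ]), array([0.4831, 0.25  , 0.038 ]), array([0.4845, 0.1745, 0.038 ])]
pin side proj [328.4103 270.3014]
pin side proj [323.2599 392.1573]
width 46.32693522910147 46.62722126375504
placed True 0.012309657185576108
34.5917
```

```bash
python3 - <<'E'
from h import *
ctrl.goto([.40,-.05,.25],down(np.pi/4))
for yaw,py in((np.radians(15),0.),(0.,.072)):
    J=jars();print(J)
    j=min(J,key=lambda j:j[1])
    if not pick(j,yaw): print("BAD");break
    place(.015,py)
ctrl.goto(W([-.16,.1,.40]),down(YAW+np.pi/2))
C=cam("wrist");im=ctrl.read_camera("wrist");cv2.imwrite("pics/w6.png",im);cv2.imwrite("pics/s6.png",ctrl.read_camera("side"))
for y in(.135,-.135): print("pin wrist proj",proj(C,W([-.01,y,.076])))
t=ctrl.read_camera("top");cv2.imwrite("pics/t6.png",t);print(ctrl.current_t())
cv2.imwrite("pics/m6.png",np.vstack([im[:,:,:],])) 
E
```

```text
[array([0.4831, 0.25  , 0.038 ]), array([0.4845, 0.1745, 0.038 ])]
width 46.339009815276924 45.99600749061637
placed True 0.012284310821701044
[array([0.4831, 0.25  , 0.038 ])]
width 46.75363485632738 46.429515082246425
placed True 0.012332489183625662
pin wrist proj [337.5545 252.5298]
pin wrist proj [182.148  252.6234]
56.6917
```

View pics/w6.png

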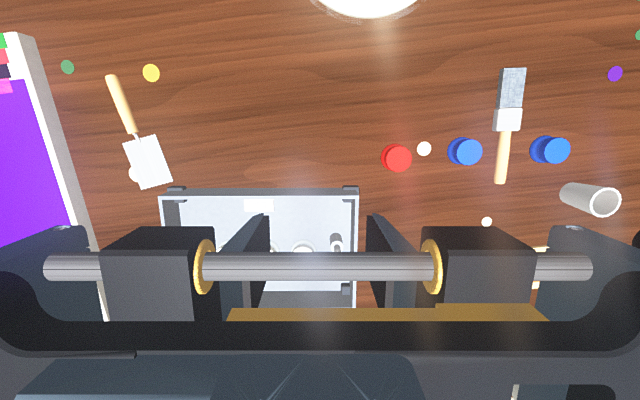

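View pics/t6.png

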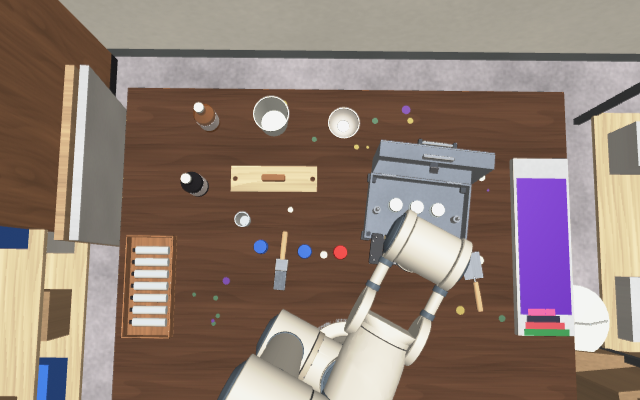

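All three jars stand in the chest at (396,205), (417,207) and (438,210), with pins near (376,210) and (454,219). The board has been knocked to about (274,178). I measure the board holes and the pins with the wrist camera in the same attitude, so camera bias cancels.

```bash
python3 - <<'E'
from h import *
import pickle
sv={}
ctrl.goto(W([.115,0,.40]),down(YAW+np.pi/2));ctrl.sleep(.2)
C=cam("wrist");a=ctrl.read_camera("wrist");sv["pin"]=C
for y in(.135,-.135): print("pin proj",proj(C,W([-.01,y,.076])),proj(cam("top"),W([-.01,y,.076])))
ctrl.goto([.745,.25,.36],down(np.pi/2));ctrl.sleep(.2)
C=cam("wrist");b=ctrl.read_camera("wrist");sv["board"]=C;pickle.dump(sv,open("cams.pkl","wb"))
cv2.imwrite("pics/pinw.png",a);cv2.imwrite("pics/boardw.png",b);cv2.imwrite("pics/t7.png",ctrl.read_camera("top"))
hsv=cv2.cvtColor(b,cv2.COLOR_BGR2HSV)
m=((hsv[...,0]>12)&(hsv[...,0]<32)&(hsv[...,2]>170)).astype(np.uint8);m[250:]=0
k=max(blobs(m,2000,1e5),key=cv2.contourArea);bx=cv2.boxPoints(cv2.minAreaRect(k));w=np.array([ray(C,q,.008) for q in bx]);print("board",bx,w,w.mean(0))
f=np.zeros_like(m);cv2.drawContours(f,[k],-1,1,-1)
for h in blobs(f&(1-m),30,3000): print("hole/rib",cen(h),cv2.contourArea(h),ray(C,cen(h),.008))
v=np.vstack([cv2.resize(a[60:200,150:490],(800,329)),b[20:260]if 0 else cv2.copyMakeBorder(b[40:250],0,0,0,160,0)])
cv2.imwrite("pics/c7.png",v);print(ctrl.current_t())
E
```

```text
pin proj [405.7624  84.9623] [377.7998 208.0289]
pin proj [228.8815  84.9627] [458.5718 217.8757]
board [[223.  57.]
 [412.  57.]
 [412. 117.]
 [223. 117.]] [[0.5758 0.1005 0.008 ]
 [0.5761 0.3986 0.008 ]
 [0.6675 0.4054 0.008 ]
 [0.6672 0.0935 0.008 ]] [0.6216 0.2495 0.008 ]
hole/rib [319.6239  93.5043] 39.0 [0.6306 0.2529 0.008 ]
hole/rib [233.9895  88.5958] 63.5 [0.6229 0.1146 0.008 ]
hole/rib [400.9561  87.8099] 57.0 [0.622  0.3842 0.008 ]
60.25
```

View pics/c7.png

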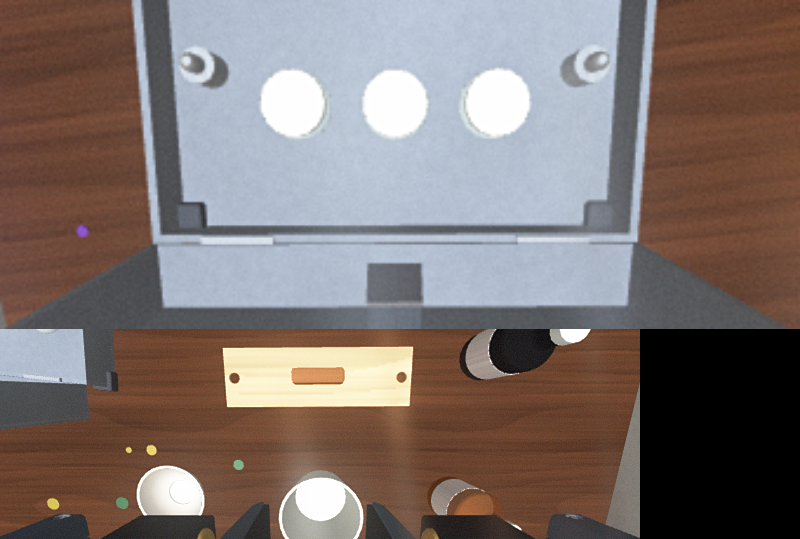

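Pin tips in the crop at (187,61)/(602,60), i.e. (229.5,85.9)/(405.8,85.5) in the image, against predictions of (228.9,85.0)/(405.8,85.0). Board holes are at (234,88.6)/(401,87.8), 269.6 mm apart as specified. The jars are upright. Next I grasp the rib and lower the board.

```bash
python3 - <<'E'
from h import *
import pickle
sv=pickle.load(open("cams.pkl","rb"))
a=ray(sv["pin"],(229.5,85.7),.076);b=ray(sv["pin"],(405.8,85.4),.076)
mid=(a+b)/2;d=b-a;pyaw=np.arctan2(-d[0],d[1]);print("pins",a,b,np.linalg.norm(d),mid,np.degrees(pyaw),"model",W([-.01,0,.076]))
tgt=(mid+W([-.01,0,.076]))/2;pyaw=(pyaw+YAW)/2
h1=np.array([.6229,.1146]);h2=np.array([.622,.3842]);m=(h1+h2)/2;by=np.arctan2(-(h2-h1)[0],(h2-h1)[1])
o=down(by);ctrl.command_gripper(.6)
ctrl.goto([*m,.13],o);hit=ctrl.move_l([*m,.0115],vel=.1,contact_N=8);print(hit,ctrl.current_tool_pos())
ctrl.command_gripper(0);print("w",ctrl.current_grip_width()*91)
g=ctrl.current_tool_pos()[2]
ctrl.move_l([*m,.20],vel=.15);ctrl.move_l([.47,.2,.20],vel=.2)
ctrl.move_l([tgt[0],tgt[1],.20],vel=.2,ori=down(pyaw))
ctrl.move_l([tgt[0],tgt[1],.085+g],vel=.1);ctrl.sleep(.2)
cv2.imwrite("pics/t8.png",ctrl.read_camera("top"))
hit=ctrl.move_l([tgt[0],tgt[1],.050+g],vel=.03,contact_N=5)
print(hit,"underside z",ctrl.current_tool_pos()[2]-g,ctrl.current_contact_force(),ctrl.current_wrist_torque(),ctrl.current_t(),ctrl.current_grip_width()*91)
E
```

```text
pins [ 0.4857 -0.3728  0.076 ] [ 0.5152 -0.1052  0.076 ] 0.269232664882301 [ 0.5005 -0.239   0.076 ] -6.30819344250274 model [ 0.4996 -0.2394  0.076 ]
False [0.6229 0.2495 0.0122]
w 21.692654636594888
True underside z 0.04996565126874407 [-0.224   0.6786  7.6679] [-0.0637  0.1218 -0.0018] 71.2167 21.81255289797048
```

The board went down to the shoulders (underside z ≈ 0.050). I release it and look.

```bash
python3 - <<'E'
from h import *
ctrl.command_gripper(.6);p=ctrl.current_tool_pos()
ctrl.move_l(p+[0,0,.15],vel=.15)
ctrl.goto([.40,.1,.40],down(np.pi/4));ctrl.sleep(.2)
t=ctrl.read_camera("top");s=ctrl.read_camera("side")
cv2.imwrite("pics/c9.png",np.hstack([cv2.resize(t[125:265,350:500],(430,400),interpolation=cv2.INTER_CUBIC),cv2.resize(s[190:400,260:460],(370,400),interpolation=cv2.INTER_CUBIC)]))
print(ctrl.current_t())
for sg in(1,-1):
    for tt in(1.65,1.6,1.2,.9,.7,.5): print(sg,tt,ctrl.ik(*lip(tt,.224,sg)))
E
```

```text
74.8167
1 1.65 [-25.7764  33.8318  55.1729  -1.5106  95.2755 -19.459 ]
1 1.6 [-26.5674  31.1169  59.851   -0.5768  90.6029 -20.1656]
1 1.2 [-35.931   13.9391  93.571   12.6774  54.472  -35.2807]
1 0.9 [-48.3671   9.3406 116.6238  48.9029  33.4758 -78.8839]
1 0.7 [ -60.0865   15.4479  131.4808   92.6034   38.0929 -134.5433]
1 0.5 [-73.5681  38.1113 146.0601 114.845   63.0389 175.6864]
-1 1.65 [-25.7764  33.8318  55.1729  -1.5106  95.2755 160.541 ]
-1 1.6 [-26.5674  31.1169  59.851   -0.5768  90.6029 159.8344]
-1 1.2 [-35.931   13.9391  93.571   12.6774  54.472  144.7193]
-1 0.9 [-48.3671   9.3406 116.6238  48.9029  33.4758 101.1161]
-1 0.7 [-60.0865  15.4479 131.4808  92.6034  38.0929  45.4567]
-1 0.5 [-73.5681  38.1113 146.0601 114.845   63.0389  -4.3136]
```

View pics/c9.png

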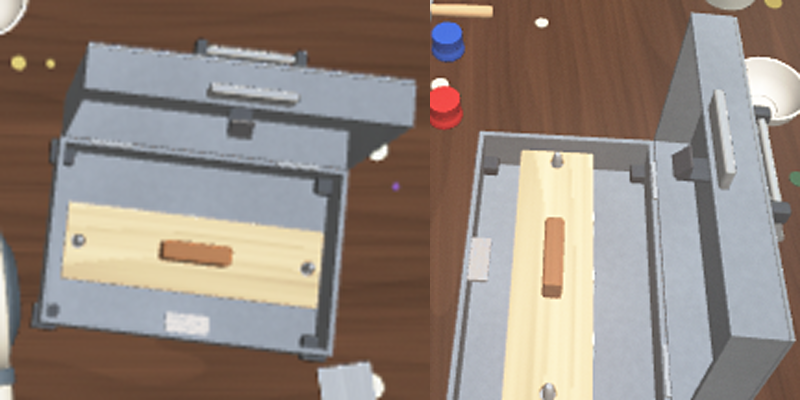

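Both pins stick out through the board's holes at (80,240) and (308,268) in the crop, the board is level, and the jars are under or behind it. Now I grip the lid's lip and swing it down.

```bash
python3 - <<'E'
from h import *
ctrl.command_gripper(.45)
p,o=lip(1.6,.32,-1)
ctrl.goto(p,o)
hit=ctrl.move_l(lip(1.6,.227,-1)[0],vel=.08,contact_N=6);print("hit",hit,ctrl.current_tool_pos(),lip(1.6,.227,-1)[0])
ctrl.command_gripper(0);print("w",ctrl.current_grip_width()*91,ctrl.current_contact_force())
for t in np.arange(1.52,.54,-.08):
    p,o=lip(t,.227,-1)
    try: ctrl.move_l(p,vel=.1,ori=o)
    except ctrl.MotionError as e: print(t,e);break
    f=ctrl.current_contact_force()
    if np.linalg.norm(f)>35: print("force",t,f);break
print(t,ctrl.current_contact_force(),ctrl.current_grip_width()*91,ctrl.current_t())
cv2.imwrite("pics/s10.png",ctrl.read_camera("side"))
E
```

```text
hit False [ 0.6346 -0.2546  0.2942] [ 0.6343 -0.2545  0.2936]
w 9.7702889767321 [ 3.1369 -1.7606  4.3803]
0.5599999999999992 [-15.6589   1.9502   7.8287] 9.424793416533637 85.1667
```

View pics/s10.png

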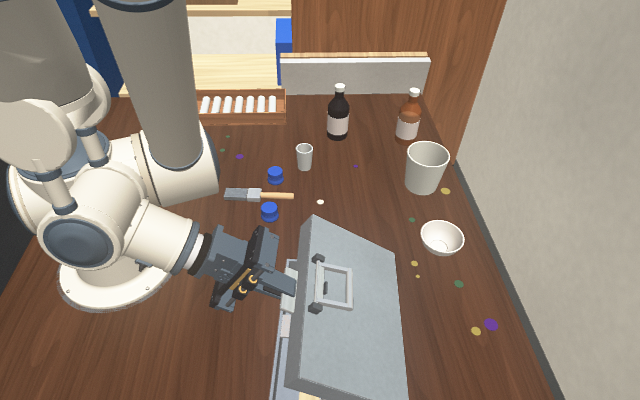

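The lid is down to about 0.56 rad, still gripped at (290,285). I release it, retreat, and press it shut from above.

```bash
python3 - <<'E'
from h import *
ctrl.command_gripper(.45)
p,o=lip(.56,.275,-1)
try: ctrl.move_l(p,vel=.1)
except ctrl.MotionError as e: print("ret",e)
print(ctrl.current_tool_pos())
ctrl.movej(ctrl.ik(*lip(1.2,.36,-1)))
ctrl.command_gripper(0)
o=down(YAW+np.pi/2)
P=lambda t:W([lidrot(-.195,.05,t)[0],.085,lidrot(-.195,.05,t)[1]])
ctrl.goto(P(.56)+[0,0,.12],o)
for t in np.arange(.6,.05,-.1):
    ctrl.move_l(P(t),vel=.1)
    f=ctrl.current_contact_force()
    if np.linalg.norm(f)>30: print("force",t,f);break
else:
    q=P(0)
    for z in(.13,.124,.121,.119,.118,.117,.116,.115,.114):
        ctrl.move_l([q[0],q[1],z],vel=.03)
        f=ctrl.current_contact_force();print(z,ctrl.current_tool_pos()[2],f)
        if f[2]>32: break
ctrl.sleep(.3);print(ctrl.current_contact_force(),ctrl.current_tool_pos(),ctrl.current_t())
E
```

```text
[ 0.3921 -0.2278  0.2207]
0.13 0.1303091152175156 [ 2.64   -1.2826  3.0122]
0.124 0.12385925427182146 [-0.2822 -0.6887  0.23  ]
0.121 0.12086686768224464 [-0.1042 -0.0648 -0.2056]
0.119 0.11890244651134771 [ 0.0083  0.1993 -0.7243]
0.118 0.11797181127006887 [-0.045  -0.4835 -0.2443]
0.117 0.11722919907208895 [-1.5412  1.3054  6.8705]
0.116 0.11706289992664343 [-6.8729  2.4886 31.3995]
0.115 0.116918577857263 [-12.8522   6.2502  55.256 ]
[-12.4356   5.9342  55.7048] [ 0.4347 -0.1466  0.1169] 98.7
```

```bash
python3 - <<'E'
from h import *
p=ctrl.current_tool_pos();ctrl.move_l(p+[0,0,.12],vel=.15)
ctrl.goto([.40,.15,.40],down(np.pi/4));ctrl.sleep(.3)
S=cam("side");s=ctrl.read_camera("side");T=cam("top");t=ctrl.read_camera("top")
for y in(-.034,.034):
    for C,im in((S,s),(T,t)): print(proj(C,W(bar(0,0)+[0,y,0])),proj(C,W(bar(0,.1)+[0,y,0])),proj(C,W(bar(0,.3)+[0,y,0])))
cv2.imwrite("pics/s11.png",s);cv2.imwrite("pics/t11.png",t)
s0=cv2.imread("pics/side0.png");r=(slice(240,360),slice(255,400))
print("diff to start, chest crop",np.abs(s[r].astype(int)-s0[r]).mean(),np.abs(t[160:262,355:490].astype(int)-cv2.imread("pics/top0.png")[160:262,355:490]).mean())
v=np.hstack([cv2.resize(im[230:400,250:410],(390,415),interpolation=cv2.INTER_CUBIC) for im in(s0,s)])
cv2.imwrite("pics/c11.png",v);print(ctrl.current_contact_force(),ctrl.current_t())
E
```

```text
[311.7718 321.7625] [310.6869 320.1547] [307.5901 317.0492]
[432.0578 220.9105] [432.3889 221.4217] [432.9531 222.991 ]
[313.9116 290.7248] [312.8994 289.0608] [310.0021 285.8571]
[410.8284 218.3185] [411.0831 218.8201] [411.5005 220.3705]
diff to start, chest crop 4.348256704980843 0.42026143790849674
[-0.1227  0.6087 -0.4752] 101.35
```

View pics/c11.png

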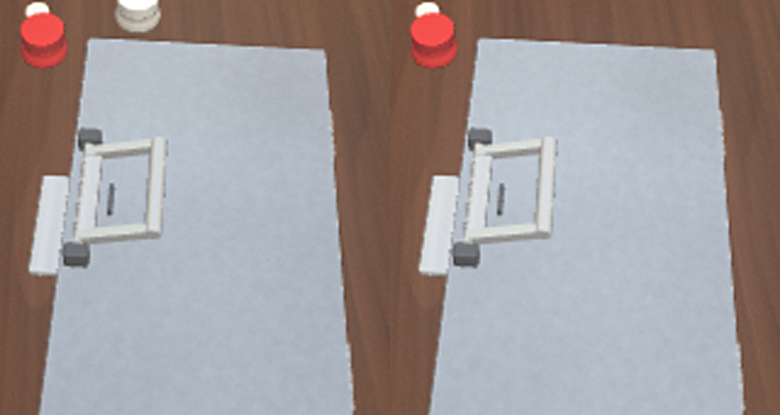

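The lid, lip and paddle look the same as in the start picture (bar at (155,190) in both crops), so the lid is shut and the paddle is down. I hand the job in.

```bash
python3 -c "
from bench import ctrl
ctrl.sign_off();print(ctrl.current_t())"
```

```text
the job is handed in; nothing more can be done
the job is handed in; nothing more can be done
```

The chest is packed and shut, and I handed the job in at about 101 s of the 210 s allowed.

**What I did:** I lifted the paddle and swung the lid up to about 1.6 rad. I stood the three white-capped jars on the chest floor and lowered the board over both pins. Then I swung the lid shut and pressed it. The board had been knocked a few centimetres aside during the run, so I measured its position again before gripping it.

**Last checks:**
- **Jars:** after placing, the pictures showed all three upright on the chest floor.
- **Board:** its underside read z = 0.050 m at contact, and both pins showed through its holes.
- **Lid and paddle:** after closing, the lid, lip and paddle matched the start pictures from both cameras.
- **Robot:** it ended clear of everything, with close to zero contact force.

**Limits and disagreements:**
- **Press force:** the final press with the fingertips reached about 56 N, against the 32 N I had set as my stop, because the last step hit the lid's end stop. It stayed under the 120 N wrist limit. The 40 N limit is stated for the arm and gripper body, so I don't expect it to count.
- **Latch:** I judged it engaged only from the lid height and the paddle position, and did not test it by pulling.
- **Other things on the bench:** I did not measure the cup, bottle or brush at the end. They looked in place in the last full view, taken just before the final press, though the gripper partly blocked it.
- **Grip width:** it read about 46 mm on the 50 mm jars, which looks like an offset in the gripper reading.

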